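# Quick-spin on the bench microcentrifuge

## Task

Give the loaded tubes in the small bench centrifuge a quick spin: with the fingertips push its raised lid gently down until it is fully shut, then switch the power on by pressing down the proud front end of the rocker switch, and last press the wide oblong short-spin key and keep it lightly held down; the program finishes while still holding that key. The power stays off and the keys untouched until the lid is shut, and the round lid-release key is never pressed. Touch everything lightly, do not grasp, lift or shove the centrifuge along the bench, and leave everything else where it stands.

Things in the scene. Friction and masses are not known exactly. Their poses are not given: they have to be found in the camera images.
- centrifuge: Off-white bench microcentrifuge, 1.7 kg, loose on rubber feet, 236 mm deep, 180 wide. Origin on the bench under its middle; x from front to back, y to its left seen from the front, z up. Rear tower (x -35 to 115 mm, rim z 98) under the lid. Grey front panel (x -120 to -35) rises 0.20 rad to the back from z 60 mm; on it, left to right: black rocker (y 56), round key (y 0), oblong key (y -56).
- lid (a joint): Lid angle about the hinge along the back of the tower (rad): 0 shut, 1.25 wide open, 0.65 to 1.05 at the start. It opens up and back; close it by pushing its outer (upper, rear) face forwards and down along the arc. Stiff hinge: it stays where it is left; about 1 N at the front edge moves it. Shut is under 0.05.
- lid_hinge (a point): Midpoint of the lid's hinge line, at (116, 0, 100) mm in the centrifuge's frame; the line runs along the centrifuge's y. The axes turn with the lid.
- lid_lip (a point): Middle of the lid's outer face near its front edge, 140 mm from the hinge line, z 108 mm when shut. The grey lid is a plate 172 mm wide, 8 thick, 4 to 150 mm from the hinge line, its outer face 8 mm off that line; a front tab 44 mm wide to 163 mm; a low dome (radius 46, 13 high, centred 72 mm from the hinge). Axes turn with the lid: x from front edge to hinge, z the outer normal.
- rocker (a joint): Rocker switch angle (rad): 0 off (front end proud), 0.40 on (front end fully down, against its stop). It pivots at its middle about the centrifuge's y. It is stiff and stays where it is left, so press it all the way; it takes about 2 N at the end. On is over 0.32.
- rocker_front (a point): Top of the front end of the rocker, 15.5 mm ahead of its pivot; the spot to press. The rocker is 34 mm long (along x) and 22 mm wide; this end stands about 14 mm above the panel when off and sinks about 6 mm along the panel's normal.
- spin_key (a joint): Travel of the oblong short-spin key into the panel (m): 0 up, 0.005 fully down. It springs back: about 1 N starts it, 4 N is fully down. Held down means over 0.0025.
- spin_key_top (a point): Centre of the top of the oblong short-spin key (21 x 35 mm, wide across the panel); it stands 10 mm above the panel and moves with the key. Its z is the panel's normal.
- open_key (a joint): Travel of the round lid-release key (m): 0 up, 0.005 fully down; not to be pressed.
- open_key_top (a point): Centre of the top of the round lid-release key, 21 mm diameter, between the rocker and the oblong key.
- beaker: Small glass beaker, 57 mm wide, 69 mm tall, close beside the left side of the centrifuge; origin under its middle.
- dish: Covered glass petri dish, 94 mm wide, 18 mm tall, beside the left side of the centrifuge; origin under its middle.

How it is judged:
On the way, in this order (a step that is already met when the one before it is completed fails the run):
1. the lid is fully shut, with the power still off (value of joint lid below 0.05 rad and value of joint rocker below 0.12 rad), for 0.1 s.
2. the rocker switch is thrown to on, with the lid shut (value of joint rocker above 0.32 rad and value of joint lid below 0.05 rad and value of joint spin_key below 0.001 m), for 0.1 s.
3. the short-spin key is pressed down by the fingers (value of joint spin_key above 0.0025 m and value of joint rocker above 0.32 rad), for 0.2 s.
At the end, for the whole second after the job is handed in: The lid is shut (under 0.05 rad), the rocker is on (over 0.32 rad), and the fingers still hold the oblong key more than 2.5 mm down with 0.5 to 25 N; the round key is up (under 1.5 mm) and the centrifuge stands level within 20 mm of where it was (all of step 3 and value of joint lid below 0.05 rad and value of joint open_key below 0.0015 m and contact force between the fingers and spin_key between 0.5 and 25 N and distance of centrifuge from where it was at the start of the episode below 0.02 m and angle between centrifuge's own z axis and vertical below 0.05 rad); the arm keeps its last pose, push and grip.
It fails at once if the power is switched on while the lid is not shut, or the short-spin key is pressed while the lid is not shut or the power is off ((value of joint rocker above 0.25 rad and value of joint lid above 0.08 rad) or (value of joint spin_key above 0.0015 m and (value of joint lid above 0.08 rad or value of joint rocker below 0.2 rad))).
It fails at once if the round lid-release key is pressed (value of joint open_key above 0.0015 m).
It fails at once if the lid is slammed (faster than 3 rad/s), or the lid, the rocker or a key is pressed harder than 25 N (velocity of joint lid below -3 rad/s or (contact force between the arm and lid above 25 N or contact force between the arm and rocker above 25 N or contact force between the arm and spin_key above 25 N or contact force between the arm and open_key above 25 N)).
It fails at once if the centrifuge is shoved by more than 20 mm, lifted or tipped (distance of centrifuge from where it was at the start of the episode above 0.02 m or height (world z) of centrifuge above 0.01 m or angle between centrifuge's own z axis and vertical above 0.08 rad).
It fails at once if the beaker or the dish beside the centrifuge is moved by more than 20 mm or lifted (distance of any of beaker, dish from where it was at the start of the episode above 0.02 m).
It also fails if it takes over 42 s, if anything falls off the work surface, if the arm or the gripper's body presses on something with over 40 N, if the wrist force passes 120 N, or if a joint passes its speed limit or range.

## Robot

A 7-joint arm with a two-finger parallel gripper is mounted at the origin on a cart in front of the work surface, level with it; the furniture and walls round the work are solid. World frame = base frame: x ahead of the robot, y to its left, z up, the work surface at z = 0. Lengths are in m, angles in rad, forces in N, time in s.
With the tool pointing down it reaches from about 0.35 to 0.9 m from the base axis. Payload 19.9 kg.
Tool frame: the origin (TCP) lies at the centre of the arm's flange, where the gripper is bolted on; the fingertips stand 173 mm ahead of it and the grasp point (between the pads) lies 155 mm ahead of it; z points along the fingers, y is the line along which they close (so a half turn about z gives the same grasp; the last joint's range is limited). The gripper opens to 85 mm and grips with 20 to 120 N. Pads are 22 mm wide; open, the fingers measure 114 mm over their backs; the gripper's body (76 mm by 85 mm) begins 54 mm behind the grasp point. The pads swing forward as they close: fully open they stand 13 mm farther back than shut.
Start: joints at [-1.312, 0.417, -0.01, 1.614, 0.005, 1.111, -0.053], TCP at [0.185, 0.597, 0.405] pointing down, gripper open.
Joint ranges: [-2.81, 2.81], [-0.39, 2.02], [-1.27, 1.25], [0.06, 2.57], [-1.19, 4.33], [0.19, 2], [-2.82, 2.82]. Speed limits (rad/s): [1.89, 1.89, 2.39, 2.39, 3.01, 3.01, 3.01].

## Interface

Orientations are given as [roll, pitch, yaw] about the fixed x, y, z axes, in that order (R = Rz(yaw) Ry(pitch) Rx(roll)).
In Python, from station import r gives the robot as it stands.
- The arm moves only by the shell command python3 -m pendant 'ROWS' [OPENING] [FORCE]. ROWS is JSON, a list of rows, each a list of 2 entries, a list of its own where there are three numbers: the shift along the tool's x, y, z in m, then the turn about the tool's z in rad. A call has 1 to 12 rows; each row shifts and turns the commanded pose from where the row before left it, along the tool's axes as they then stand; what a row does not reach is not made up. A row lasts 1/8 s, in which the tool goes at most 62.5 mm and 10.7 degrees, less where a joint would pass 70% of its speed; a pose out of reach is approached as far as the arm can. A call is refused whole if a number of a shift passes 0.0625 or a number of a turn 0.188, either way. A call with a gripper value outside its range is refused whole. OPENING is the opening, from 0 (shut) to 1 (fully open), set as the call begins (- or left out, the last holds). The fingers move at their own pace and stop on an object; FORCE is the grip in N (left out, the last holds). Time passes only in rows, so rows that do not move let the fingers close. It gives the time, the measured TCP pose, the force, the opening and the grip force at its end, in the units of the state.
- r.sense(): the state, without advancing time (a new reading comes with each control period).
- r.grab_frame(name): name is "side" or "top"; returns a dict with "image" (400x640x3 uint8, blue, green, red), "z_map" (400x640 float32, m along the optical axis (not along the pixel's ray), 0 where there is no reading), "K" (3x3 intrinsics, pixels), "k1" (the pictures are not rectified: a ray, as slopes to the right and down, at radius r is drawn at 1 + k1 r^2 times it, then the intrinsics apply), "R" (3x3) and "t" (3): a world point X has camera coordinates R X + t. Camera axes: x right, y down, z forward; pixel columns grow to the right and rows downward; lengths in m; the calibration is good to about 2 mm. A picture is of the moment at which its call begins.
- r.job_done(): hands the job in; it is judged then, once.
The state is a dict: "time_s": time; "q": joint angles; "qvel": joint speeds; "joint_torque": joint torques, N m; "eef_pos": TCP position; "orientation": TCP orientation; "contact_force": force on the tool from outside, world axes, zero at the start; "moment": the same for the moment, N m; "width": finger opening in m; "grasp_force": force on a finger pad.
Only numpy, scipy, OpenCV 4.12 (cv2) and the standard library are available. Lean on these libraries where they do the work, as an engineer would, in place of code of your own. Each camera call takes 0.05 s, during which the arm holds its last target. There are 200 camera calls.

## Working session

There is one attempt and no reset: what is moved stays moved. The work goes in short steps, Python scripts to look and compute and a shell command to move; the robot and the scene stay as the last step left them, time stands still between calls to the robot, and variables do not carry over. Pictures are saved under pics/ and viewed, at most 10 in all, crops included, and the job is handed in when it is done.

```bash
mkdir -p pics; cat > h.py <<'E'
import numpy as np, cv2
from station import r
def grab(n):
    return r.grab_frame(n)
def cloud(f):
    K,k1=f["K"],float(f["k1"]); D=np.array([k1,0,0,0,0])
    h,w=f["z_map"].shape
    u,v=np.meshgrid(np.arange(w),np.arange(h))
    p=cv2.undistortPoints(np.stack([u,v],-1).reshape(-1,1,2).astype(np.float64),K,D).reshape(h,w,2)
    z=f["z_map"].astype(float)
    c=np.dstack([p[...,0]*z,p[...,1]*z,z])
    X=(c-np.asarray(f["t"]).ravel())@np.asarray(f["R"])
    X[z<=0]=np.nan
    return X
E
python3 - <<'E'
from h import *
for n in("side","top"):
    f=grab(n); cv2.imwrite(f"pics/{n}0.png",f["image"]); X=cloud(f); np.save(f"{n}0.npy",X)
    print(n,f["k1"],"cam",-np.asarray(f["R"]).T@np.asarray(f["t"]).ravel())
s=r.sense();print({k:np.round(v,3) for k,v in s.items()})
E
```

```text
side -0.07124015797535091 cam [1.00024372 0.02611983 0.7069903 ]
top 0.017284066553067245 cam [0.41177235 0.41311055 0.93238283]
{'time_s': np.float64(0.1), 'q': array([-1.311,  0.418, -0.01 ,  1.614,  0.005,  1.111, -0.053]), 'qvel': array([-0.001,  0.   ,  0.002, -0.002, -0.001, -0.002,  0.   ]), 'joint_torque': array([-1.0000e-03, -8.6580e+01,  6.7900e-01, -4.3564e+01,  1.9000e-02,
        5.0000e-03,  0.0000e+00]), 'eef_pos': array([0.185, 0.597, 0.404]), 'orientation': array([-3.141,  0.   ,  2.841]), 'contact_force': array([-0.012,  0.298,  0.577]), 'moment': array([-0.035, -0.049,  0.041]), 'grasp_force': np.float64(0.0), 'width': np.float64(0.085)}
```

View pics/side0.png

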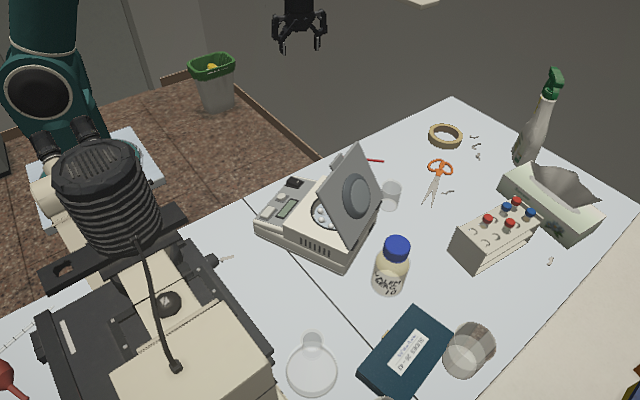

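View pics/top0.png

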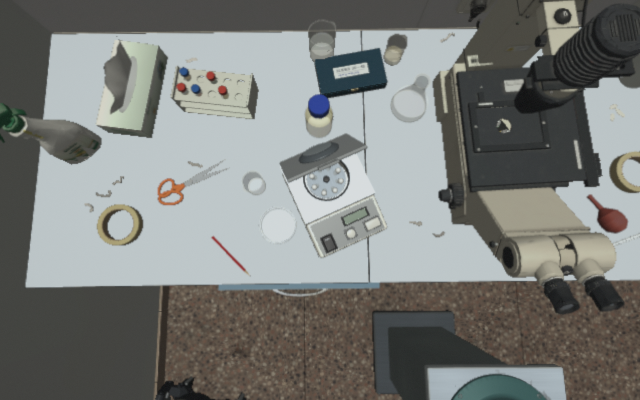

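The side view shows the centrifuge near (320,205) with its lid raised. In the top view the rocker is near (329,242), the round key near (350,234) and the oblong key near (373,224), and the beaker (255,183) and dish (278,225) are beside it on its left.

```bash
python3 - <<'E'
from h import *
a=cv2.imread("pics/top0.png")[125:265,265:400]; b=cv2.imread("pics/side0.png")[135:275,245:395]
z=lambda i:cv2.resize(i,(400,int(400*i.shape[0]/i.shape[1])),interpolation=cv2.INTER_CUBIC)
A,B=z(a),z(b);h=min(len(A),len(B))
cv2.imwrite("pics/c0.png",np.hstack([A[:h],B[:h]]))
X=np.load("top0.npy")
for u,v in[(329,242),(350,234),(373,224),(255,183),(278,225),(355,215),(312,245),(325,180)]: print((u,v),X[v,u].round(4))
E
```

```text
(329, 242) [0.4471 0.3915 0.0773]
(350, 234) [0.465  0.3423 0.0744]
(373, 224) [0.4878 0.2877 0.0718]
(255, 183) [0.6041 0.5776 0.0013]
(278, 225) [0.4932 0.5159 0.019 ]
(355, 215) [0.5095 0.3292 0.0722]
(312, 245) [ 4.433e-01  4.324e-01 -3.000e-04]
(325, 180) [0.5911 0.3985 0.0875]
```

View pics/c0.png

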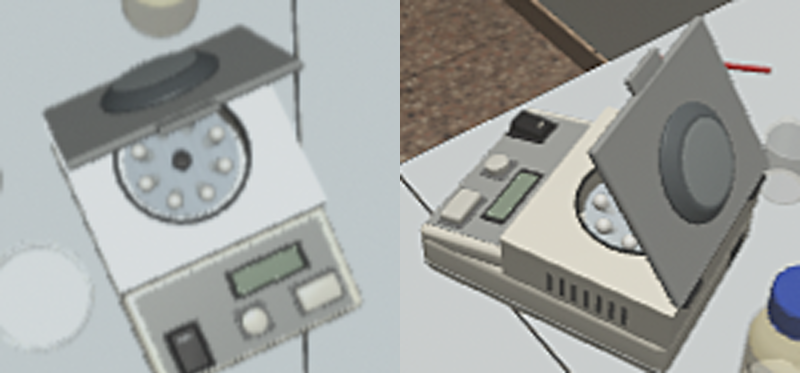

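```bash
cat > fit.py <<'E'
from h import *
from scipy.optimize import minimize
def loc(X,p):
    c,s=np.cos(p[2]),np.sin(p[2]); d=X[:,:2]-p[:2]
    return np.c_[d[:,0]*c+d[:,1]*s,-d[:,0]*s+d[:,1]*c,X[:,2]]
def H(x,y):
    h=np.where(x>-.035,.098,.06+np.tan(.2)*(x+.12))
    return np.where((x>-.12)&(np.abs(y)<.09)&(x<.116),h,0)
def cost(p,X,lim):
    L=loc(X,p); m=(L[:,0]>-.16)&(L[:,0]<lim)&(np.abs(L[:,1])<.105)
    L=L[m]; e=np.abs(L[:,2]-H(L[:,0],L[:,1]))
    return np.minimum(e,.02).mean()
def fit(X,p0,lim=-.01):
    b=None
    for dy in(-.15,0,.15):
        q=minimize(cost,np.add(p0,[0,0,dy]),(X,lim),method="Nelder-Mead",options=dict(initial_simplex=np.add(p0,[[0,0,dy],[.02,0,dy],[0,.02,dy],[0,0,dy+.1]]),xatol=1e-5,fatol=1e-8))
        if b is None or q.fun<b.fun:b=q
    return b
E
cat > run1.py <<'E'
from fit import *
T=np.load("top0.npy").reshape(-1,3); T=T[np.isfinite(T).all(1)]
S=np.load("side0.npy").reshape(-1,3); S=S[np.isfinite(S).all(1)]
p0=[.55,.37,-.38]
for n,X in(("top",T),("side",S),("both",np.r_[T,S])):
    q=fit(X,p0); print(n,q.x.round(4),q.fun)
    if n=="top": p=q.x
    L=loc(X,q.x)
    for nm,yc in(("rocker",.056),("round",0),("oblong",-.056)):
        m=(L[:,0]>-.115)&(L[:,0]<-.045)&(abs(L[:,1]-yc)<.027); d=(L[m][:,2]-H(L[m][:,0],L[m][:,1]))
        k=L[m][d>.005]; print(nm,m.sum(),len(k), k.mean(0).round(4) if len(k) else'',k.min(0).round(4),k.max(0).round(4),(np.sort(d)[-12:]*1000).round(1))
    m=(L[:,2]>.12)&(np.abs(L[:,1])<.08)&(L[:,0]>-.03)&(L[:,0]<.18)&(L[:,2]<.3)
    P=L[m]
    if len(P)>30:
        a=np.arctan2(P[:,2]-.1,.116-P[:,0]); rr=np.hypot(P[:,2]-.1,.116-P[:,0])
        g=np.polyfit(P[:,2]-.1,.116-P[:,0],1); print("lid n",m.sum(),"angle pct",np.percentile(a,[5,25,50,75,95]).round(3),"max r",np.percentile(rr,98),"line",np.arctan(1/g[0]),g)
E
python3 run1.py
```

```text
top [0.5561 0.3781 0.4106] 0.0022983146005772464
rocker 698 142 [-0.0955  0.0571  0.076 ] [-0.1122  0.0439  0.0694] [-0.0724  0.071   0.0804] [14.6 14.7 14.8 15.1 15.1 15.2 15.3 15.4 15.6 16.2 17.1 17.9]
round 689 63 [-0.096   0.0017  0.0737] [-0.1132 -0.0081  0.0673] [-0.0689  0.0213  0.0781] [10.7 10.8 11.  11.1 11.2 11.2 11.4 11.6 11.6 11.7 12.8 12.8]
oblong 680 134 [-0.0956 -0.0544  0.0738] [-0.1062 -0.0724  0.0683] [-0.0683 -0.0376  0.078 ] [11.1 11.3 11.3 11.5 11.5 11.6 11.7 11.7 11.8 11.9 12.  12.2]
lid n 1780 angle pct [1.048 1.083 1.108 1.201 1.408] max r 0.16205113149572772 line 0.8730665845168673 [ 0.83841489 -0.03648068]
side [0.5244 0.4213 0.3936] 0.003712288750658039Traceback (most recent call last):
  File "run1.py", line 11, in <module>
    k=L[m][d>.005]; print(nm,m.sum(),len(k), k.mean(0).round(4) if len(k) else'',k.min(0).round(4),k.max(0).round(4),(np.sort(d)[-12:]*1000).round(1))
                                                                                 ~~~~~^^^
    return umr_minimum(a, axis, None, out, keepdims, initial, where)
ValueError: zero-size array to reduction operation minimum which has no identity
```

```bash
cat > run2.py <<'E'
from fit import *
p=np.array([.5561,.3781,.4106])
for n in("top","side"):
    X=np.load(n+"0.npy").reshape(-1,3); X=X[np.isfinite(X).all(1)]; L=loc(X,p)
    for nm,yc in(("rocker",.056),("round",0),("oblong",-.056)):
        m=(L[:,0]>-.115)&(L[:,0]<-.07)&(abs(L[:,1]-yc)<.027); d=(L[m][:,2]-H(L[m][:,0],L[m][:,1]))
        k=L[m][d>.005]; print(n,nm,len(k),np.median(k,0).round(4),k.min(0).round(4),k.max(0).round(4))
    m=(L[:,2]>.125)&(np.abs(L[:,1])<.08)&(L[:,0]>-.03)&(L[:,0]<.18)&(L[:,2]<.3)
    P=L[m]; print(len(P))
    for th in np.arange(.6,1.1,.025):
        c,s=np.cos(th),np.sin(th); dx=P[:,0]-.116; dz=P[:,2]-.1
        # shut-frame: rho along -x, h normal
        h=-dx*(-s)*-1; rho=-dx*c+dz*s; h=dx*s+dz*c
        m2=(rho<.15)&(rho>.124)|((abs(P[:,1])>.055)&(rho>.03)&(rho<.15))
        print(round(th,3),np.percentile(h[m2],[5,25,50,75,95]).round(4),m2.sum())
E
python3 run2.py
```

```text
top rocker 142 [-0.0959  0.0572  0.076 ] [-0.1122  0.0439  0.0694] [-0.0724  0.0711  0.0804]
top round 62 [-0.0962  0.0016  0.0739] [-0.1132 -0.0081  0.0673] [-0.0853  0.0214  0.0781]
top oblong 133 [-0.0959 -0.0543  0.074 ] [-0.1061 -0.0723  0.0683] [-0.077  -0.0376  0.078 ]
1744
0.6 [0.0278 0.0486 0.0644 0.0675 0.0717] 775
0.625 [0.0268 0.0467 0.0612 0.0641 0.0679] 786
0.65 [0.0256 0.0442 0.0577 0.0606 0.0642] 784
0.675 [0.0244 0.0416 0.0541 0.057  0.0598] 776
0.7 [0.0231 0.0391 0.0505 0.0534 0.0557] 771
0.725 [0.0219 0.0368 0.0472 0.0498 0.0519] 774
0.75 [0.0208 0.0346 0.0438 0.0463 0.0483] 779
0.775 [0.0194 0.0321 0.0403 0.0428 0.0446] 785
0.8 [0.0183 0.0298 0.0369 0.0393 0.041 ] 787
0.825 [0.0171 0.0275 0.0335 0.0357 0.0374] 797
0.85 [0.0158 0.0251 0.0302 0.0322 0.0337] 801
0.875 [0.0147 0.0226 0.0269 0.0287 0.0301] 804
0.9 [0.0135 0.0197 0.0236 0.0252 0.0264] 808
0.925 [0.0124 0.0169 0.0202 0.0217 0.0228] 808
0.95 [0.0112 0.0141 0.0169 0.0182 0.0192] 800
0.975 [0.0095 0.0116 0.0138 0.0148 0.0156] 791
1.0 [0.0063 0.0094 0.0107 0.0114 0.012 ] 774
1.025 [0.0025 0.0074 0.0079 0.008
[... 747 characters left out ...]
 0.0307 0.0424 0.0468 0.0489] 1424
0.775 [0.0186 0.0287 0.0394 0.0432 0.0453] 1436
0.8 [0.0174 0.0266 0.0362 0.0397 0.0417] 1445
0.825 [0.0164 0.0246 0.0331 0.0362 0.038 ] 1457
0.85 [0.0153 0.0225 0.03   0.0326 0.0344] 1462
0.875 [0.0142 0.0205 0.0269 0.0291 0.0308] 1466
0.9 [0.0132 0.0184 0.0236 0.0256 0.0272] 1441
0.925 [0.0121 0.0163 0.0204 0.0221 0.0235] 1417
0.95 [0.011  0.0143 0.0173 0.0187 0.02  ] 1401
0.975 [0.0098 0.0123 0.0142 0.0152 0.0164] 1397
1.0 [0.0086 0.0102 0.0111 0.0119 0.0129] 1399
1.025 [0.007  0.0078 0.0083 0.0088 0.0095] 1400
1.05 [0.004  0.0048 0.0055 0.0063 0.0075] 1396
1.075 [0.0004 0.0015 0.0024 0.0043 0.0062] 1399
1.1 [-0.0031 -0.0019 -0.0007  0.0022  0.0051] 1401
```

```bash
python3 -m pendant '[[[0,0,-0.03],-0.178],[[0,0,-0.03],-0.178],[[0,0,-0.03],-0.178],[[0,0,-0.02],-0.177],[[0,0,0],0]]' 0 20; cat > st.py <<'E'
from h import *
import sys
from scipy.spatial.transform import Rotation as Ro
p=np.array([.5561,.3781,.4106])
def st():
    s=r.sense(); e=np.array(s["eef_pos"]);c,sn=np.cos(p[2]),np.sin(p[2]);d=e[:2]-p[:2]
    l=[d[0]*c+d[1]*sn,-d[0]*sn+d[1]*c,e[2]-.173]
    print("t",round(float(s["time_s"]),2),"local tip",np.round(l,4),"rpy",np.round(s["orientation"],3),"F",np.round(s["contact_force"],1),"w",round(float(s["width"]),4))
    return np.array(l)
if __name__=="__main__":
    l=st()
    if len(sys.argv)>3:
        g=np.array([float(a) for a in sys.argv[1:4]]); d=g-l; print("tool shift",(d*[-1,1,-1]).round(4))
E
python3 st.py 0.095 0 0.31
python3 - <<'E'
from fit import *
from st import p
X=np.load("top0.npy").reshape(-1,3);X=X[np.isfinite(X).all(1)];L=loc(X,p)
m=(L[:,0]>.13)&(L[:,0]<.3)&(abs(L[:,1])<.12)&(L[:,2]>.03);print(np.percentile(L[m],[1,50,99.5],axis=0).round(3))
E
```

```text
time_s: 0.72
eef_pos: [0.1853, 0.597, 0.5156]
orientation: [3.14, 0.001, -2.731]
contact_force: [0.2, 1.1, -0.2]
width: -0.0002
grasp_force: 0.0
t 0.72 local tip [-0.2526  0.3487  0.3426] rpy [ 3.140e+00  1.000e-03 -2.731e+00] F [ 0.2  1.1 -0.2] w -0.0002
tool shift [-0.3476 -0.3487  0.0326]
[[ 0.163 -0.118  0.031]
 [ 0.192 -0.045  0.094]
 [ 0.3    0.117  0.143]]
```

```bash
python3 -m pendant '[[[-0.032,-0.032,0],0],[[-0.032,-0.032,0],0],[[-0.032,-0.032,0],0],[[-0.032,-0.032,0],0],[[-0.032,-0.032,0],0],[[-0.032,-0.032,0],0],[[-0.032,-0.032,0],0],[[-0.032,-0.032,0],0],[[-0.032,-0.032,0],0],[[-0.032,-0.032,0],0],[[-0.028,-0.029,0],0],[[0,0,0],0]]' >/dev/null;  python3 st.py 0.085 0 0.224
python3 - <<'E'
from h import *
f=grab("side");g=grab("top")
cv2.imwrite("pics/s1.png",np.hstack([cv2.resize(f["image"][60:300,200:440],(390,390)),cv2.resize(g["image"][90:330,200:440],(390,390))]))
E
```

```text
t 2.23 local tip [ 0.0967 -0.0036  0.3389] rpy [-3.139e+00 -3.000e-03 -2.739e+00] F [-0.9 -0.6 -1.1] w -0.0001
tool shift [0.0117 0.0036 0.1149]
```

View pics/s1.png

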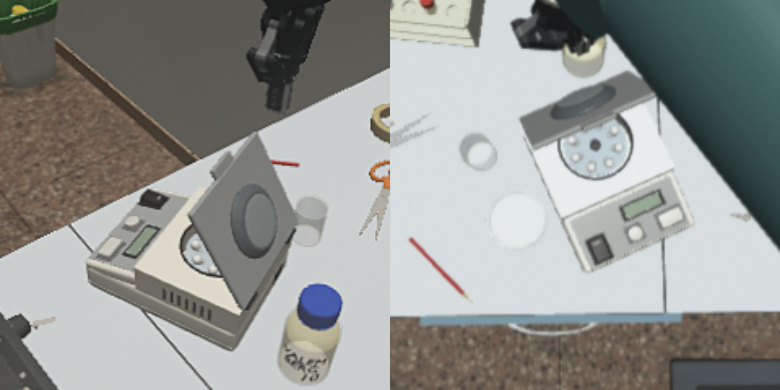

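The side crop (left) shows the closed fingertips at about (278,108), above and behind the lid's top edge at (257,135). I'll measure them with depth to check the hand-eye offset.

```bash
python3 - <<'E'
from fit import *
from st import p,st
l=st()
for n in("side","top"):
    X=cloud(grab(n)).reshape(-1,3);X=X[np.isfinite(X).all(1)];L=loc(X,p)-l
    m=(abs(L[:,0])<.06)&(abs(L[:,1])<.06)&(L[:,2]>-.03)&(L[:,2]<.06)
    P=L[m];print(n,len(P),P[:,2].min() if len(P) else'')
    for a in np.arange(-.01,.06,.01):
        k=P[(P[:,2]>=a)&(P[:,2]<a+.01)]
        if len(k):print(round(a,3),len(k),np.percentile(k,[3,97],axis=0)[:,:2].round(4).tolist())
E
```

```text
t 2.33 local tip [ 9.52e-02 -3.00e-04  3.40e-01] rpy [-3.141e+00 -2.000e-03 -2.734e+00] F [-1.2  0.8 -0. ] w -0.0001
side 414 0.0011951472811702613
0.0 32 [[-0.0094, -0.0125], [0.0105, 0.0001]]
0.01 70 [[-0.0102, -0.0151], [0.0105, 0.0014]]
0.02 84 [[-0.0086, -0.0167], [0.0108, 0.0017]]
0.03 49 [[-0.0068, -0.0173], [0.0111, 0.0035]]
0.04 59 [[-0.0052, -0.0333], [0.013, 0.0208]]
0.05 120 [[-0.0102, -0.0402], [0.0129, 0.0294]]
top 261 0.003295062107904978
0.0 16 [[-0.0106, -0.0087], [-0.0062, 0.0134]]
0.01 39 [[-0.0105, -0.0111], [-0.0006, 0.0148]]
0.02 31 [[-0.0108, -0.0095], [-0.0016, 0.0153]]
0.03 25 [[-0.0105, -0.003], [-0.0035, 0.0138]]
0.04 42 [[-0.0128, -0.004], [-0.0057, 0.0302]]
0.05 108 [[-0.0118, 0.014], [0.0056, 0.0381]]
```

```bash
python3 -m pendant '[[[0.002,0,0.03],0],[[0.002,0,0.03],0],[[0.002,0,0.03],0],[[0.002,0,0.02],0],[[0,0,0],0]]' >/dev/null; python3 st.py
python3 - <<'E'
import numpy as np
th=np.r_[1.08,np.arange(1.02,-.01,-.06),0]
x=.127-.146*np.cos(th)+.008*np.sin(th);z=.1+.146*np.sin(th)+.008*np.cos(th)
for a,b,c in zip(th,x,z):print(round(a,2),round(b*1000,1),round(c*1000,1))
print(np.c_[-np.diff(x)*1000,-np.diff(z)*1000].round(1).tolist())
E
```

```text
t 3.05 local tip [0.0864 0.0006 0.2305] rpy [-3.141e+00 -2.000e-03 -2.731e+00] F [-0.1  0.2  0.1] w -0.0
1.08 65.2 232.5
1.02 57.4 228.6
0.96 49.8 224.2
0.9 42.5 219.3
0.84 35.5 214.1
0.78 28.8 208.4
0.72 22.5 202.3
0.66 16.6 195.8
0.6 11.0 189.0
0.54 5.9 181.9
0.48 1.2 174.5
0.42 -3.0 166.8
0.36 -6.8 158.9
0.3 -10.1 150.8
0.24 -12.9 142.5
0.18 -15.2 134.0
0.12 -17.0 125.4
0.06 -18.3 116.7
-0.0 -19.0 108.0
0.0 -19.0 108.0
[[7.8, 3.9], [7.6, 4.4], [7.3, 4.9], [7.0, 5.3], [6.7, 5.7], [6.3, 6.1], [5.9, 6.4], [5.5, 6.8], [5.1, 7.1], [4.7, 7.4], [4.2, 7.7], [3.8, 7.9], [3.3, 8.1], [2.8, 8.3], [2.3, 8.5], [1.8, 8.6], [1.3, 8.7], [0.7, 8.7], [-0.0, -0.0]]
```

Approach to contact, then the first part of the arc.

```bash
python3 -m pendant '[[[0.01,0,0],0],[[0.01,0,0.001],0],[[0.009,0,0.001],0],[[0.0076,0,0.0044],0],[[0.0073,0,0.0049],0],[[0.007,0,0.0053],0],[[0.0067,0,0.0057],0]]'; python3 st.py
```

```text
time_s: 3.92
eef_pos: [0.5829, 0.3893, 0.3819]
orientation: [-3.141, -0.0, -2.731]
contact_force: [0.5, -0.3, 1.4]
width: 0.0001
grasp_force: 0.3
t 3.92 local tip [ 0.0291 -0.0004  0.2089] rpy [-3.141 -0.    -2.731] F [ 0.5 -0.3  1.4] w 0.0001
```

```bash
python3 -m pendant '[[[0.0063,0,0.0061],0],[[0.0059,0,0.0064],0],[[0.0055,0,0.0068],0],[[0.0051,0,0.0071],0],[[0.0047,0,0.0074],0],[[0.0042,0,0.0077],0],[[0.0038,0,0.0079],0],[[0.0033,0,0.0081],0]]'; python3 st.py
python3 - <<'E'
from h import *
f=grab("side")
cv2.imwrite("pics/s2.png",cv2.resize(f["image"][100:280,230:410],(540,540)))
E
```

```text
time_s: 4.92
eef_pos: [0.5475, 0.3739, 0.3243]
orientation: [-3.141, -0.0, -2.731]
contact_force: [0.6, 0.6, 0.8]
width: 0.0002
grasp_force: 0.2
t 4.92 local tip [-0.0095 -0.0004  0.1513] rpy [-3.141 -0.    -2.731] F [0.6 0.6 0.8] w 0.0002
```

View pics/s2.png

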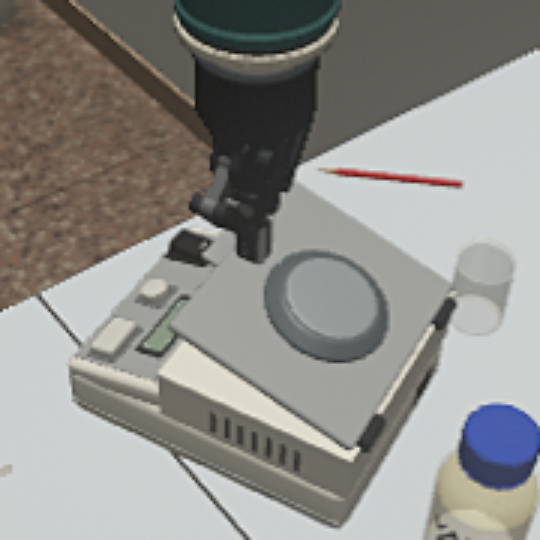

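The lid is following, with the fingertips on its front edge at about (255,258) and the lid now at roughly 0.3 rad. I'll push on to shut.

```bash
python3 -m pendant '[[[0.0028,0,0.0083],0],[[0.0023,0,0.0085],0],[[0.0018,0,0.0086],0],[[0.0013,0,0.0087],0],[[0.0007,0,0.007],0],[[0,0,0],0]]'; python3 -m pendant '[[[0,0,0.001],0],[[0,0,0.001],0]]';python3 st.py
```

```text
time_s: 5.72
eef_pos: [0.5395, 0.3704, 0.2831]
orientation: [-3.141, -0.001, -2.731]
contact_force: [0.8, -0.2, 0.6]
width: 0.0002
grasp_force: 0.0
time_s: 5.98
eef_pos: [0.5397, 0.3705, 0.282]
orientation: [3.142, 0.0, -2.731]
contact_force: [-0.3, -0.1, 0.6]
width: -0.0001
grasp_force: 0.2
t 5.97 local tip [-0.0181 -0.0004  0.109 ] rpy [ 3.142  0.    -2.731] F [-0.3 -0.1  0.6] w -0.0001
```

```bash
for i in 1 2; do python3 -m pendant '[[[0,0,0.001],0],[[0,0,0],0]]' | grep -E 'contact|eef'; done; python3 st.py
```

```text
eef_pos: [0.5397, 0.3705, 0.2814]
contact_force: [-1.8, -0.9, 7.2]
eef_pos: [0.5397, 0.3705, 0.2812]
contact_force: [-6.3, -3.9, 18.2]
t 6.47 local tip [-0.0181 -0.0004  0.1082] rpy [ 3.141e+00  1.000e-03 -2.731e+00] F [-6.3 -3.9 18.2] w 0.0001
```

```bash
python3 -m pendant '[[[0,0,-0.003],0],[[0,0,-0.01],0],[[0,0,-0.03],0],[[0,0,0],0]]' | grep contact; python3 st.py -0.118 0.055 0.14
python3 - <<'E'
from fit import *
from st import p
X=cloud(grab("side")).reshape(-1,3);X=X[np.isfinite(X).all(1)];L=loc(X,p)
k=L[(L[:,0]>-.03)&(L[:,0]<.11)&(L[:,1]<-.055)&(L[:,1]>-.083)&(L[:,2]>.085)&(L[:,2]<.13)]
print(len(k),np.polyfit(k[:,0],k[:,2],1),np.median(k[:,2]))
q=fit(X,p,.1);print(q.x,q.fun,cost(p,X,-.04))
E
```

```text
contact_force: [0.8, -0.1, 0.2]
t 6.97 local tip [-0.0176 -0.0003  0.1525] rpy [ 3.141  0.004 -2.731] F [ 0.8 -0.1  0.2] w -0.0
tool shift [0.1004 0.0553 0.0125]
757 [-0.00046984  0.10949985] 0.10948220147254356
[0.54543757 0.36421407 0.49857705] 0.016408060360003193 0.013956522396380722
```

The lid plane now has zero slope at z 109 mm, so it is shut. Next I move over the rocker's front end.

```bash
python3 -m pendant '[[[0.025,0.014,0],0],[[0.025,0.014,0],0],[[0.025,0.014,0],0],[[0.025,0.0133,0],0],[[0,0,0.02],0],[[0,0,0.02],0],[[0,0,0.013],0],[[0,0,0],0]]' | grep contact; python3 st.py -0.118 0.055 0.076
python3 - <<'E'
from h import *
f=grab("side")
cv2.imwrite("pics/s3.png",cv2.resize(f["image"][130:250,240:360],(600,600),interpolation=cv2.INTER_CUBIC))
E
```

```text
contact_force: [-0.0, -0.1, -0.2]
t 8.03 local tip [-0.1184  0.0548  0.0959] rpy [-3.141e+00 -2.000e-03 -2.732e+00] F [-0.  -0.1 -0.2] w 0.0005
tool shift [-0.0004  0.0002  0.0199]
```

View pics/s3.png

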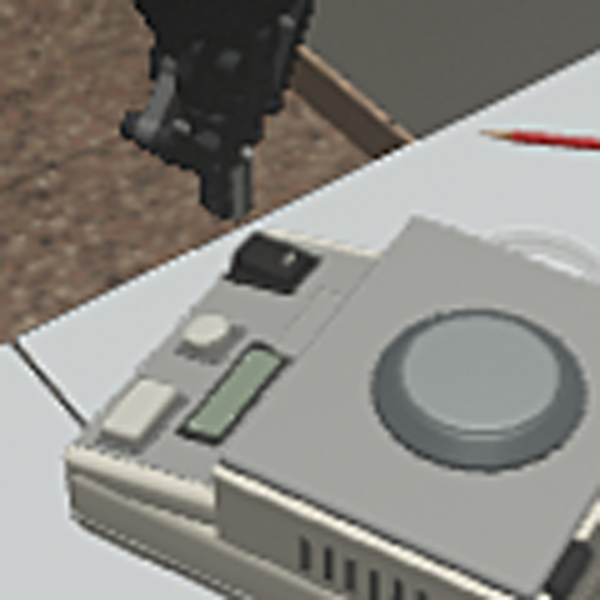

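The lid is shut, and the fingertips at (230,212) hang about 20 mm above the front end of the rocker at (250,258). I'll descend gently.

```bash
python3 -m pendant '[[[0,0,0.008],0],[[0,0,0.006],0],[[0,0,0.002],0],[[0,0,0.002],0],[[0,0,0],0]]' | grep contact; python3 st.py;  python3 -m pendant '[[[0,0,0.001],0],[[0,0,0.001],0],[[0,0,0],0]]' | grep contact; python3 st.py
```

```text
contact_force: [0.7, -0.8, 0.1]
t 8.7 local tip [-0.1181  0.055   0.0788] rpy [-3.142  0.    -2.731] F [ 0.7 -0.8  0.1] w -0.0002
contact_force: [-1.1, 0.8, 0.9]
t 9.07 local tip [-0.1182  0.055   0.0768] rpy [-3.141 -0.    -2.731] F [-1.1  0.8  0.9] w -0.0002
```

```bash
for i in 1 2 3; do python3 -m pendant '[[[0,0,0.001],0],[[0,0,0],0]]' | grep -E 'contact'; done; python3 st.py
```

```text
contact_force: [-1.9, -0.4, 1.9]
contact_force: [-2.5, -1.3, 3.2]
contact_force: [-3.0, -1.1, 2.7]
t 9.82 local tip [-0.1183  0.055   0.0736] rpy [-3.141 -0.    -2.731] F [-3.  -1.1  2.7] w 0.0001
```

```bash
for i in 1 2 ; do python3 -m pendant '[[[0,0,0.001],0],[[0,0,0],0]]' | grep -E 'contact'; done; python3 st.py
```

```text
contact_force: [-3.5, -1.6, 2.4]
contact_force: [-5.6, -2.5, 4.5]
t 10.32 local tip [-0.1183  0.055   0.0717] rpy [-3.141 -0.    -2.731] F [-5.6 -2.5  4.5] w -0.0002
```

```bash
python3 -m pendant '[[[0,0,0.0007],0],[[0,0,0],0]]' | grep -E 'contact'; python3 st.py
```

```text
contact_force: [-8.2, -3.7, 12.9]
t 10.57 local tip [-0.1183  0.055   0.0714] rpy [-3.142 -0.    -2.731] F [-8.2 -3.7 12.9] w 0.0001
```

The force rose to 15 N on the stop, so I retract, move over the oblong key and check the rocker.

```bash
python3 -m pendant '[[[0.001,0,-0.004],0],[[0,0,-0.02],0],[[0,0,-0.02],0],[[-0.006,-0.028,0],0],[[-0.006,-0.028,0],0],[[-0.006,-0.028,0],0],[[-0.006,-0.028,0],0],[[0,0,0],0]]' | grep contact; python3 st.py -0.095 -0.057 0.076
python3 - <<'E'
from fit import *
from st import p
f=grab("side");g=grab("top")
cv2.imwrite("pics/s4.png",np.hstack([cv2.resize(i,(390,390),interpolation=cv2.INTER_CUBIC) for i in(f["image"][130:230,240:340],g["image"][170:270,295:395])]))
for n,F in(("side",f),("top",g)):
    X=cloud(F).reshape(-1,3);X=X[np.isfinite(X).all(1)];L=loc(X,p)
    k=L[(abs(L[:,1]-.054)<.008)&(abs(L[:,0]+.095)<.014)&(L[:,2]<.09)]
    if len(k)>5:print(n,len(k),"slope rad",np.arctan(np.polyfit(k[:,0],k[:,2],1)[0]))
E
```

```text
contact_force: [0.3, 0.2, -0.9]
t 11.57 local tip [-0.0946 -0.0595  0.1153] rpy [-3.141e+00  1.000e-03 -2.735e+00] F [ 0.3  0.2 -0.9] w 0.0003
tool shift [0.0004 0.0025 0.0393]
side 54 slope rad 0.19064563677941115
top 83 slope rad 0.39958330298626826
```

View pics/s4.png

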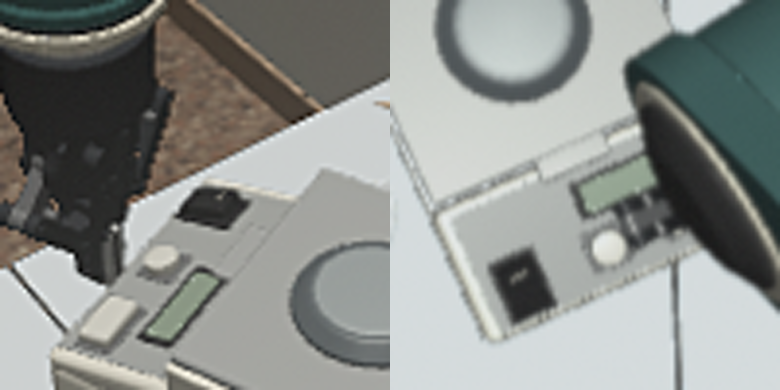

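The rocker's front end is now down and its back proud (side crop at (212,205); the top depth gives a slope of 0.40 rad, which is the panel's 0.20 plus 0.20). I'll check the side reading against the "before" picture while descending to the key.

```bash
python3 - <<'E'
from fit import *
from st import p
for n in("side","top"):
  X0=np.load(n+"0.npy").reshape(-1,3);X1=cloud(grab(n)).reshape(-1,3)
  for X in(X0,X1):
    X=X[np.isfinite(X).all(1)];L=loc(X,p);yc=.054+(.003 if n=="top" else -.003)
    k=L[(abs(L[:,1]-yc)<.008)&(abs(L[:,0]+.0955)<.013)&(L[:,2]<.09)]
    g=np.polyfit(k[:,0],k[:,2],1)
    e=abs(k[:,2]-np.polyval(g,k[:,0]))<.003; k=k[e]
    print(n,len(k),np.arctan(np.polyfit(k[:,0],k[:,2],1)[0]))
E
python3 -m pendant '[[[0,0.001,0.012],0],[[0,0.001,0.012],0],[[0,0,0.008],0],[[0,0,0.002],0],[[0,0,0],0]]' | grep contact; python3 st.py
```

```text
side 45 0.08516964843302659
side 37 0.25400061541314106
top 75 0.019268629140506054
top 73 0.3810196773694646
contact_force: [0.9, -0.2, 0.1]
t 12.4 local tip [-0.0952 -0.0551  0.081 ] rpy [-3.141 -0.    -2.731] F [ 0.9 -0.2  0.1] w -0.0001
```

```bash
python3 -m pendant '[[[0,-0.002,0.002],0],[[0,0,0.002],0],[[0,0,0],0]]' | grep contact; for i in 1 2 3; do python3 -m pendant '[[[0,0,0.001],0],[[0,0,0],0]]' | grep -E 'contact'; done; python3 st.py
```

```text
contact_force: [0.2, -0.9, 1.4]
contact_force: [1.9, -0.1, 2.0]
contact_force: [1.4, 0.5, 3.3]
contact_force: [2.8, -0.3, 3.3]
t 13.53 local tip [-0.0951 -0.057   0.0742] rpy [ 3.142  0.    -2.731] F [ 2.8 -0.3  3.3] w 0.0
```

```bash
for i in 1 2; do python3 -m pendant '[[[0,0,0.0008],0],[[0,0,0],0],[[0,0,0],0]]' | grep -E 'contact'; done; python3 st.py
```

```text
contact_force: [3.0, 0.9, 4.0]
contact_force: [1.4, 1.7, 4.7]
t 14.28 local tip [-0.0953 -0.057   0.0724] rpy [-3.142 -0.    -2.731] F [1.4 1.7 4.7] w 0.0003
```

```bash
for i in 1; do python3 -m pendant '[[[0,0,0.0008],0],[[0,0,0],0],[[0,0,0],0]]' | grep -E 'contact'; done; python3 st.py
```

```text
contact_force: [-0.1, -0.1, 11.0]
t 14.65 local tip [-0.0952 -0.057   0.072 ] rpy [ 3.142  0.    -2.731] F [-0.1 -0.1 11. ] w 0.0001
```

The key is against its stop at 11 N. I'll ease off a little so it is held lightly, then hand in.

```bash
python3 -m pendant '[[[0,0,-0.0005],0],[[0,0,0],0],[[0,0,0],0],[[0,0,0],0]]' | grep -E 'contact'; python3 st.py; python3 - <<'E'
from fit import *
from st import p
f=grab("side")
X=cloud(f).reshape(-1,3);X=X[np.isfinite(X).all(1)];L=loc(X,p)
k=L[(L[:,0]>-.03)&(L[:,0]<.11)&(L[:,1]<-.055)&(L[:,1]>-.083)&(L[:,2]>.085)&(L[:,2]<.13)]
print(len(k),np.polyfit(k[:,0],k[:,2],1))
print(r.job_done())
E
```

```text
contact_force: [1.5, 0.8, 6.6]
t 15.15 local tip [-0.0953 -0.057   0.0723] rpy [-3.142 -0.    -2.731] F [1.5 0.8 6.6] w 0.0001
749 [-0.00185597  0.10950487]
the job is handed in; nothing more can be done
None
```

The lid is shut, the rocker is switched on, and the short-spin key is held down at about 7 N; I handed the job in at about 15 s, and the hand-in returned no verdict.

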